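# Blank off the downdraft bench and start it

### The job

Set up the bench-top fume extractor: lay the lap joint lengthways on the middle of the slotted grille, lay every loose blanking plate in an open bay of its own and press it down until it sits level with the frame. Then flip the yellow guard up until it stays open by itself, press the green start button fully, and shut the guard over it again.

Things in the scene. Friction and masses are not known exactly. Their poses are not given: they have to be found in the camera images.
- plate0_mid (a point): Blanking plate: flat bright-steel plate 100 x 60 x 10 mm, about 0.25 kg, with a yellow painted stripe along the middle of both faces; lies flat on the bench at the start. The point is its centre, half-way up; x along the 100 mm side, y along the 60 mm side, z up at the start. It fits either way round and either way up. Some runs have two plates, some three; an absent one reads None.
- plate1_mid (a point): Blanking plate: flat bright-steel plate 100 x 60 x 10 mm, about 0.25 kg, with a yellow painted stripe along the middle of both faces; lies flat on the bench at the start. The point is its centre, half-way up; x along the 100 mm side, y along the 60 mm side, z up at the start. It fits either way round and either way up. Some runs have two plates, some three; an absent one reads None.
- plate2_mid (a point): Blanking plate: flat bright-steel plate 100 x 60 x 10 mm, about 0.25 kg, with a yellow painted stripe along the middle of both faces; lies flat on the bench at the start. The point is its centre, half-way up; x along the 100 mm side, y along the 60 mm side, z up at the start. It fits either way round and either way up. Some runs have two plates, some three; an absent one reads None.
- bay0_mouth (a point): Open bay of the extractor, 106 x 66 mm, 10 mm deep to its ledge. The point: centre of the opening, level with the frame's top; x along the 106 mm side, z up. A rubber seal holds a laid plate 5 mm proud; pushing the plate's middle down with about 6 N more sinks seal and plate until the plate is level (its point 5 mm under this one). It does not spring back. Fingers do not fit in beside a plate.
- bay1_mouth (a point): Open bay of the extractor, 106 x 66 mm, 10 mm deep to its ledge. The point: centre of the opening, level with the frame's top; x along the 106 mm side, z up. A rubber seal holds a laid plate 5 mm proud; pushing the plate's middle down with about 6 N more sinks seal and plate until the plate is level (its point 5 mm under this one). It does not spring back. Fingers do not fit in beside a plate.
- bay2_mouth (a point): Open bay of the extractor, 106 x 66 mm, 10 mm deep to its ledge. The point: centre of the opening, level with the frame's top; x along the 106 mm side, z up. A rubber seal holds a laid plate 5 mm proud; pushing the plate's middle down with about 6 N more sinks seal and plate until the plate is level (its point 5 mm under this one). It does not spring back. Fingers do not fit in beside a plate.
- unit: Blue bench-top extractor, 306 x 224 mm, fixed, its top 75 mm above the bench. The point is the centre of its underside. In its top sit four cassettes two by two, 136 mm apart along its x and 95 mm along y: three open bays in light-metal frames and the slotted steel grille; which is where changes.
- grille_top (a point): Centre of the top of the slotted grille cassette, level with the bay frames. The slotted part is 106 x 66 mm, flat and rigid; x along its length, z up. The working place.
- lap_mid (a point): Lap-joint test piece: two coppery straps 70 x 40 x 8 mm tacked together with 30 mm of overlap, 110 x 40 x 16 mm over all, 0.35 kg, lying flat on the bench at the start. The point is its centre, in the middle of the overlap, 8 mm up; x along its length, y across its 40 mm width, z up at the start. Either way round and either way up will do.
- guard (a joint): Hinge of the yellow guard cover over the start button, rad: 0 shut, 2.1 fully open against its stop, leaning back away from the robot. Free hinge: below about 1.5 it falls shut, past about 1.75 it falls back and stays open.
- guard_tab (a point): Red lift tab on the guard's free edge: 14 mm wide (y), 8 mm thick (z), 40 mm long, sticking out in the plane of the cover; shut, it is level, 90 mm above the bench, points to the robot side (-x) and has free room below. The point is its middle, 106 mm from the hinge line; axes turn with the cover. Pinched across its width it can turn between the fingers. The cover: 84 x 64 mm, side skirts 20 mm deep.
- guard_hinge (a point): Middle of the guard's hinge line, on the grey starter box (115 x 120 mm, 60 mm high, fixed), 90 mm above the bench, at the side of the cover away from the robot. Axes of the box, fixed: x from the tab to the hinge, y along the hinge line, z up.
- start (a joint): Travel of the green start button, m: 0 out, 0.006 fully pressed; springs back, about 5 N.
- start_top (a point): Middle of the top of the green start button (28 mm wide, under the guard), 82 mm above the bench; moves with it. 42 mm from the hinge line towards the robot. z up.

How it is judged:
On the way, in this order (a step that is already met when the one before it is completed fails the run):
1. every plate lies level in a bay of its own and the lap joint lies on the grille (((x of plate0_mid in the frame of bay0_mouth between -0.006 and 0.006 m and y of plate0_mid in the frame of bay0_mouth between -0.006 and 0.006 m and z of plate0_mid in the frame of bay0_mouth between -0.008 and -0.003 m and angle between the z axis of plate0_mid and the z axis of bay0_mouth, either way round below 0.04 rad) or (x of plate0_mid in the frame of bay1_mouth between -0.006 and 0.006 m and y of plate0_mid in the frame of bay1_mouth between -0.006 and 0.006 m and z of plate0_mid in the frame of bay1_mouth between -0.008 and -0.003 m and angle between the z axis of plate0_mid and the z axis of bay1_mouth, either way round below 0.04 rad) or (x of plate0_mid in the frame of bay2_mouth between -0.006 and 0.006 m and y of plate0_mid in the frame of bay2_mouth between -0.006 and 0.006 m and z of plate0_mid in the frame of bay2_mouth between -0.008 and -0.003 m and angle between the z axis of plate0_mid and the z axis of bay2_mouth, either way round below 0.04 rad)) and ((x of plate1_mid in the frame of bay0_mouth between -0.006 and 0.006 m and y of plate1_mid in the frame of bay0_mouth between -0.006 and 0.006 m and z of plate1_mid in the frame of bay0_mouth between -0.008 and -0.003 m and angle between the z axis of plate1_mid and the z axis of bay0_mouth, either way round below 0.04 rad) or (x of plate1_mid in the frame of bay1_mouth between -0.006 and 0.006 m and y of plate1_mid in the frame of bay1_mouth between -0.006 and 0.006 m and z of plate1_mid in the frame of bay1_mouth between -0.008 and -0.003 m and angle between the z axis of plate1_mid and the z axis of bay1_mouth, either way round below 0.04 rad) or (x of plate1_mid in the frame of bay2_mouth between -0.006 and 0.006 m and y of plate1_mid in the frame of bay2_mouth between -0.006 and 0.006 m and z of plate1_mid in the frame of bay2_mouth between -0.008 and -0.003 m and angle between the z axis of plate1_mid and the z axis of bay2_mouth, either way round below 0.04 rad)) and ((x of plate2_mid in the frame of bay0_mouth between -0.006 and 0.006 m and y of plate2_mid in the frame of bay0_mouth between -0.006 and 0.006 m and z of plate2_mid in the frame of bay0_mouth between -0.008 and -0.003 m and angle between the z axis of plate2_mid and the z axis of bay0_mouth, either way round below 0.04 rad) or (x of plate2_mid in the frame of bay1_mouth between -0.006 and 0.006 m and y of plate2_mid in the frame of bay1_mouth between -0.006 and 0.006 m and z of plate2_mid in the frame of bay1_mouth between -0.008 and -0.003 m and angle between the z axis of plate2_mid and the z axis of bay1_mouth, either way round below 0.04 rad) or (x of plate2_mid in the frame of bay2_mouth between -0.006 and 0.006 m and y of plate2_mid in the frame of bay2_mouth between -0.006 and 0.006 m and z of plate2_mid in the frame of bay2_mouth between -0.008 and -0.003 m and angle between the z axis of plate2_mid and the z axis of bay2_mouth, either way round below 0.04 rad)) and horizontal distance between lap_mid and grille_top below 0.015 m and z of lap_mid in the frame of grille_top between 0.005 and 0.011 m and angle between the z axis of lap_mid and the z axis of grille_top, either way round below 0.06 rad and angle between the x axis of lap_mid and the x axis of grille_top, either way round below 0.25 rad), for 0.2 s.
2. the guard is flipped up and stays open (value of joint guard above 1.9 rad and contact force between the fingers and guard below 0.05 N), for 0.3 s.
3. the start button is pressed under the open guard (value of joint start above 0.0045 m and value of joint guard above 1.7 rad), for 0.05 s.
At the end, for the whole second after the job is handed in: Each plate lies in a bay, within 6 mm of its centre, top level with the frame (to 2 mm above, 3 mm below), flat to 0.04 rad; the lap joint lies flat on the grille, centres within 15 mm, lengthways within 0.25 rad; guard shut (below 0.08 rad), button out (all of step 1 and value of joint guard below 0.08 rad and value of joint start below 0.002 m); the robot touches nothing.
Of plate0, plate1, plate2 only 2 to 3 are there at a start; the rules pass over those that are not, and their reading is None.
At some moment in a run one of plate0, plate1, plate2, lap may be knocked a few centimetres aside while the robot is not near it.
Once in a run the grip may slacken for a moment while it holds something.
It also fails if it takes over 210 s, if anything falls off the work surface, if the arm or the gripper's body presses on something with over 40 N, if the wrist force passes 120 N, or if a joint passes its speed limit or range.

### The arm

A 6-joint arm with a two-finger parallel gripper is mounted at the origin on the work surface. World frame = base frame: x ahead of the robot, y to its left, z up, the work surface at z = 0. Lengths are in m, angles in rad, forces in N, time in s.
With the tool pointing down it reaches from about 0.35 to 0.85 m from the base axis. Payload 8.1 kg.
Tool frame: the origin (TCP) lies on the centre line of the jaws, within the pads' length; the fingertips stand 14 mm ahead of it and the grasp point (between the pads) lies 5 mm behind it; z points along the fingers, y is the line along which they close (so a half turn about z gives the same grasp; the last joint's range is limited). The gripper opens to 85 mm and grips with 20 to 120 N. Pads are 22 mm wide; open, the fingers measure 114 mm over their backs; the gripper's body (76 mm by 85 mm) begins 54 mm behind the grasp point. The pads swing forward as they close: fully open they stand 13 mm farther back than shut.
Start: joints at [-1.236, 0.13, 1.488, -0, 1.523, -0.085], TCP at [0.245, -0.548, 0.245] pointing down, gripper open.
Joint ranges: [-2.96, 2.96], [-0.89, 2.26], [0.02, 2.5], [-1.34, 4.48], [0, 2.73], [-2.66, 2.66]. Speed limits (rad/s): [2.39, 2.39, 2.79, 3.14, 3.14, 3.14].

### API

Orientations are given as a 3x3 rotation matrix whose columns are the frame's x, y, z axes.
In Python, from bench import manip gives the robot as it stands.
- The arm moves only by the tool servo_tool, never from a script. Its argument "increments" is a list that holds one entry, the list of rows, each a list of 7 numbers: the shift along the tool's x, y, z in mm, then the turn, a rotation vector about the tool's x, y, z in rad, then the finger opening in mm, from 0 to 85.4. In form: [[[x, y, z, rx, ry, rz, grip], ...]]. A call has 1 to 20 rows; each row shifts and turns the commanded pose from where the row before left it, along the tool's axes as they then stand; what a row does not reach is not made up. A row lasts 1/10 s, in which the tool goes at most 50 mm and 8.59 degrees, less where a joint would pass 70% of its speed; a pose out of reach is approached as far as the arm can. A call with a gripper value outside its range is refused whole. The fingers move at their own pace and stop on an object; the grip force is fixed at half the most. Time passes only in rows, so rows that do not move let the fingers close. It gives the time, the measured TCP pose, the force, the opening and the grip force at its end, in the units of the state.
- manip.read_state(): the state, without advancing time (a new reading comes with each control period).
- manip.read_camera(name): name is "side" or "top" or "wrist"; returns a dict with "frame" (480x640x3 uint8, red, green, blue), "fx", "fy", "cx", "cy" (pixels), "pose" (4x4, takes a point from camera to world coordinates). Camera axes: x right, y down, z forward; pixel columns grow to the right and rows downward; lengths in m; the calibration is good to about 2 mm. A picture is of the moment at which its call begins. There is no depth.
- manip.finish_job(): hands the job in; it is judged then, once.
Trained networks look in the newest picture that a camera, given by its name, has taken for a name from the list of things; names that differ only in an ending like _2 or _b are one class to them, and where a whole thing is asked for, a point or a joint stands for the part that bears it (a point fixed in the world has none). Each returns a list of dicts, best first, with "score" (0 to 1); they miss things now and then, are a little off and sometimes report something else, mostly with a low value. They report only what shows in the picture. A call takes as long as a camera call.
- manip.trace(camera, thing): "mask" (480x640 bool, what is visible of it) and "box" ([left, top, width, height] in pixels, round what is visible of it).
- manip.landmark_of(camera, thing): "point" ([column, row] in pixels: a listed point, or the origin of a listed thing).
The state is a dict: "time": time; "qpos": joint angles; "joint_velocities": joint speeds; "joint_torque": joint torques, N m; "ee_pos": TCP position; "ee_rot": TCP orientation; "ft_force": force on the tool from outside, world axes, zero at the start; "torque": the same for the moment, N m; "width": opening from 0.0 (shut) to 1.0 (fully open); "gripper_force": force on a finger pad.
Only numpy, scipy, OpenCV 4.12 (cv2) and the standard library are available. Lean on these libraries where they do the work, as an engineer would, in place of code of your own. Each camera call takes 0.05 s, during which the arm holds its last target. There are 200 camera calls.

## Working session

There is one attempt and no reset: what is moved stays moved. The work goes in short steps, Python scripts to look and compute and a tool call to move; the robot and the scene stay as the last step left them, time stands still between calls to the robot, and variables do not carry over. Pictures are saved under pics/ and viewed, at most 14 in all, crops included, and the job is handed in when it is done.

Besides the shell and the picture viewer there is one more tool, called after "Call:" as name([rows], argument=value, ...), one row to a line, values as JSON. servo_tool: Moves the arm, as the interface text tells. Its arguments: {"type":"object","properties":{"increments":{"type":"array","items":{"type":"array","items":{"type":"array","items":{"type":"number"}}}}},"required":["increments"]}

```bash
mkdir -p pics; cat > h.py <<'E'
import numpy as np, cv2
from bench import manip
def cam(n,save=None):
    c=manip.read_camera(n)
    if save: cv2.imwrite('pics/'+save,cv2.cvtColor(c['frame'],cv2.COLOR_RGB2BGR))
    return c
def back(c,px,z):
    "pixel(s) -> world at height z"
    px=np.atleast_2d(px).astype(float); P=np.array(c['pose'])
    d=np.c_[(px[:,0]-c['cx'])/c['fx'],(px[:,1]-c['cy'])/c['fy'],np.ones(len(px))]@P[:3,:3].T
    return P[:3,3]+d*((z-P[2,3])/d[:,2])[:,None]
def rect(c,mask,z):
    "min-area rectangle in world at z: centre, sizes, angle of long side"
    m=mask.astype(np.uint8); cs,_=cv2.findContours(m,cv2.RETR_EXTERNAL,cv2.CHAIN_APPROX_NONE)
    k=max(cs,key=cv2.contourArea)[:,0]
    w=back(c,k,z)[:,:2]
    (x,y),(a,b),t=cv2.minAreaRect((w*1000).astype(np.float32))
    if a<b: a,b,t=b,a,t+90
    return [round(v,1) for v in (x,y,a,b,(t+90)%180-90)]
E
python3 - <<'E'
from h import *
s=manip.read_state(); print(s['ee_pos'],np.round(s['ee_rot'],3),s['width'])
Z=dict(plate0_mid=.010,lap_mid=.012,bay0_mouth=.075,grille_top=.075,guard_tab=.09,guard_hinge=.09,unit=.075,start_top=.082)
for n in('top','side'):
    c=cam(n,n+'0.png'); print(n,np.round(c['pose'],3).tolist(),c['fx'])
    for t,z in Z.items():
        for d in manip.landmark_of(n,t): print(t,'lm',round(d['score'],2),np.round(d['point']),np.round(back(c,d['point'],z if t!='unit' else 0)[0][:2]*1000,1))
    if n=='top':
        for t in('plate0_mid','lap_mid','unit','guard_tab'):
            for d in manip.trace(n,t): print(t,'tr',round(d['score'],2),d['box'],rect(c,d['mask'],Z[t]))
E
```

```text
[ 0.24438257 -0.54741298  0.2442528 ] [[ 0.913  0.408 -0.001]
 [ 0.408 -0.913  0.002]
 [ 0.    -0.002 -1.   ]] 1.0023593748586328
top [[0.021, -0.99, 0.137, 0.404], [-1.0, -0.023, -0.008, 0.034], [0.011, -0.137, -0.991, 0.963], [0.0, 0.0, 0.0, 1.0]] 474.9499411708769
plate0_mid lm 0.81 [229. 284.] [447.2 203.1]
lap_mid lm 0.6 [163. 330.] [355.2 327.1]
lap_mid lm 0.51 [374. 163.] [704.6 -85.4]
bay0_mouth lm 0.77 [377. 163.] [684.9 -83.3]
bay0_mouth lm 0.45 [128. 255.] [495.3 382.1]
grille_top lm 0.92 [391. 235.] [ 544.9 -111.4]
guard_tab lm 0.83 [513. 279.] [ 465.  -333.1]
guard_hinge lm 0.82 [540. 232.] [ 554.6 -387.7]
plate0_mid tr 0.62 [204.3, 254.2, 48.3, 54.9] [456.4, 206.2, 99.7, 59.9, 29.7]
lap_mid tr 0.72 [131.9, 305.7, 58.5, 46.6] [359.8, 328.3, 113.2, 41.6, 58.7]
unit tr 0.6 [293.6, 34.0, 139.5, 259.9] [701.6, -33.1, 509.1, 225.3, 10.4]
guard_tab tr 0.55 [499.5, 222.7, 58.3, 67.8] [504.2, -355.4, 128.4, 70.4, -30.7]
guard_tab tr 0.39 [311.6, 203.0, 62.0, 77.7] [527.8, -15.7, 136.5, 94.6, 10.4]
side [[-0.864, -0.319, 0.39, 0.019], [-0.504, 0.549, -0.667, 0.859], [-0.002, -0.773, -0.635, 0.903], [0.0, 0.0, 0.0, 1.0]] 570.7258091961688
plate0_mid lm 0.59 [302. 327.] [453.8 206.4]
lap_mid lm 0.89 [309. 391.] [360.4 331.7]
bay0_mouth lm 0.86 [287. 194.] [684.6 -97.2]
grille_top lm 0.57 [337. 207.] [ 549.1 -112.8]
guard_tab lm 0.77 [408. 168.] [ 463.5 -335. ]
guard_hinge lm 0.82 [382. 150.] [ 560.  -380.3]
guard_hinge lm 0.62 [408. 170.] [ 459.5 -329.7]
unit lm 0.81 [305. 236.] [607.7 -56.3]
```

View pics/top0.png

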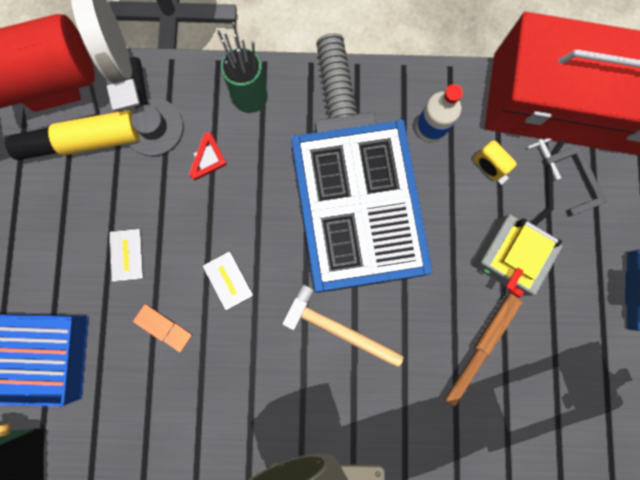

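View pics/side0.png

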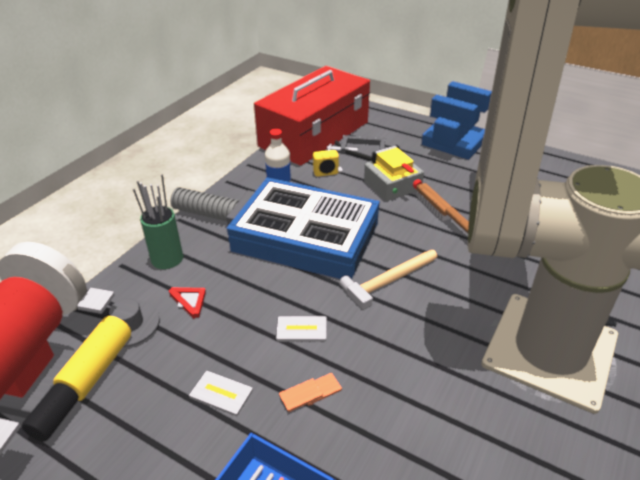

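The top view shows two plates at about (126,255) and (228,281), and the lap at (162,328). The bays are at (330,173), (378,164) and (340,242), with the grille at (391,235). The guard is near (528,253) with its red tab at (516,282). In the side view, a white bit at (5,435) might be a third plate.

```bash
python3 - <<'E'
from h import *
c=cam('top'); f=c['frame'].astype(int); hsv=cv2.cvtColor(c['frame'],cv2.COLOR_RGB2HSV)
S=cam('side'); print('cand',back(S,[[5,435],[221,391],[302,327]],.01)[:,:2].round(3).tolist()); 
white=((hsv[...,1]<50)&(hsv[...,2]>165)).astype(np.uint8)
# plates: fill the white contour
cs,_=cv2.findContours(white,cv2.RETR_EXTERNAL,cv2.CHAIN_APPROX_NONE)
for k in cs:
    if cv2.contourArea(k)>250:
        z=.01 if cv2.contourArea(k)<4000 else .075
        m=np.zeros(white.shape,np.uint8); cv2.drawContours(m,[k],-1,1,-1)
        print('white',k[:,0].mean(0).round(),cv2.contourArea(k),rect(c,m,z))
        if z>.05:
            hole=((m==1)&(f.sum(2)<330)).astype(np.uint8); hole=cv2.morphologyEx(hole,cv2.MORPH_CLOSE,np.ones((5,5)))
            hs,_=cv2.findContours(hole,cv2.RETR_EXTERNAL,cv2.CHAIN_APPROX_NONE)
            for q in hs:
                if cv2.contourArea(q)>100:
                    mm=np.zeros(white.shape,np.uint8); cv2.drawContours(mm,[q],-1,1,-1); print(' hole',rect(c,mm,.075))
org=((hsv[...,0]>4)&(hsv[...,0]<16)&(hsv[...,1]>120)&(hsv[...,2]>180)).astype(np.uint8)
org[:, 250:]=0; print('lap',rect(c,org,.012))
for n in('top','side'):
    for t in('plate0_mid','bay1_mouth'):
        for d in manip.landmark_of(n,t): print(n,t,round(d['score'],2),np.round(d['point']))
E
```

```text
cand [[0.767, 0.671], [0.501, 0.412], [0.453, 0.206]]
white [297. 307.] 515.5 [405.8, 64.5, 88.9, 26.7, -25.4]
white [227. 280.] 1516.0 [456.0, 206.9, 102.4, 62.3, 29.9]
white [544. 270.] 261.0 [492.5, -433.1, 111.6, 19.4, -35.6]
white [126. 255.] 1454.0 [502.7, 412.6, 102.2, 61.1, 7.2]
white [498. 244.] 336.5 [547.9, -341.7, 117.2, 29.4, -21.8]
white [360. 205.] 13869.0 [604.8, -51.8, 274.2, 192.1, 10.1]
 hole [529.2, -16.9, 99.2, 59.2, 10.5]
 hole [546.4, -110.7, 95.2, 70.5, 10.0]
 hole [662.8, 6.6, 100.6, 60.1, 10.5]
 hole [679.4, -86.7, 100.2, 60.6, 10.2]
white [443. 108.] 564.5 [828.2, -231.9, 70.1, 63.3, 60.3]
white [122.  94.] 601.0 [842.6, 446.1, 56.0, 55.8, 16.3]
white [607.  57.] 259.0 [953.5, -586.6, 141.5, 11.1, 81.4]
white [222.  40.] 380.5 [973.3, 248.1, 68.4, 48.4, -88.4]
white [420.  21.] 16128.0 [969.3, -189.1, 863.4, 121.8, -88.4]
white [60. 21.] 2491.5 [1008.5, 588.3, 285.2, 128.5, 69.3]
lap [359.5, 329.8, 112.2, 41.6, 58.9]
top plate0_mid 0.87 [228. 278.]
top bay1_mouth 0.83 [330. 172.]
side plate0_mid 0.92 [300. 328.]
side bay1_mouth 0.86 [272. 220.]
```

Call:
servo_tool([
  [[25, -30, 0, 0, 0, 0, 85], [25, -30, 0, 0, 0, 0, 85], [25, -30, 0, 0, 0, 0, 85], [25, -30, 0, 0, 0, 0, 85], [25, -30, 0, 0, 0, 0, 85], [25, -30, 0, 0, 0, 0, 85], [25, -30, 0, 0, 0, 0, 85], [25, -30, 0, 0, 0, 0, 85], [25, -30, 0, 0, 0, 0, 85], [25, -30, 0, 0, 0, 0, 85], [25, -30, 0, 0, 0, 0, 85], [25, -30, 0, 0, 0, 0, 85], [25, -30, 0, 0, 0, 0, 85], [25, -30, 0, 0, 0, 0, 85], [25, -30, 0, 0, 0, 0, 85], [25, -30, 0, 0, 0, 0, 85], [25, -30, 0, 0, 0, 0, 85], [25, -30, 0, 0, 0, 0, 85], [25, -30, 0, 0, 0, -0.05, 85], [25, -30, 0, 0, 0, -0.05, 85]],
])

```text
time: 3.4
ee_pos: [0.455, 0.206, 0.2455]
ee_rot: [[0.867, 0.499, 0.001], [0.499, -0.867, 0.0], [0.001, 0.0, -1.0]]
ft_force: [1.1, 0.7, 0.1]
width: 0.995
gripper_force: 0.0
```

```bash
cat >> h.py <<'E'
def st():
    s=manip.read_state(); R=np.array(s['ee_rot']); p=np.array(s['ee_pos'])*1000
    print('t',round(s['time'],1),'p',p.round(1),'psi',round(np.degrees(np.arctan2(R[1,0],R[0,0])),2),'tilt',np.round(R[:2,2],4),'F',np.round(s['ft_force'],1),'w',round(s['width'],3),'g',np.round(s['gripper_force'],1),'q6',round(s['qpos'][5],2))
    return s,R,p
def go(x,y,z,psi):
    "remaining move in tool mm (for the present tool frame), then turn"
    s,R,p=st(); d=R.T@(np.array([x,y,z])-p)
    from scipy.spatial.transform import Rotation as Ro
    a=np.radians(psi); T=np.array([[np.cos(a),np.sin(a),0],[np.sin(a),-np.cos(a),0],[0,0,-1]])
    print('shift',d.round(1),'turn',Ro.from_matrix(R.T@T).as_rotvec().round(3))
def white(c,z,amin=400):
    hsv=cv2.cvtColor(c['frame'],cv2.COLOR_RGB2HSV); w=((hsv[...,1]<50)&(hsv[...,2]>165)).astype(np.uint8)
    cs,_=cv2.findContours(w,cv2.RETR_EXTERNAL,cv2.CHAIN_APPROX_NONE); o=[]
    for k in cs:
        if cv2.contourArea(k)>amin:
            m=np.zeros(w.shape,np.uint8); cv2.drawContours(m,[k],-1,1,-1); print('white',k[:,0].mean(0).round(),rect(c,m,z))
E
python3 - <<'E'
from h import *
c=cam('wrist','w1.png'); print(np.round(c['pose'],3).tolist(),c['fx'])
white(c,.01); go(456,206.9,100,29.9)
E
```

```text
[[0.5, -0.836, -0.228, 0.514], [-0.866, -0.483, -0.13, 0.239], [-0.001, 0.262, -0.965, 0.374], [0.0, 0.0, 0.0, 1.0]] 379.51270754513706
white [409. 320.] [403.1, 56.9, 90.4, 26.6, -24.0]
white [306. 198.] [454.1, 211.3, 98.2, 48.4, 30.0]
white [594. 263.] [542.2, -38.0, 319.5, 143.5, 42.7]
white [135.  50.] [503.2, 412.9, 99.7, 59.4, 7.3]
t 3.5 p [455.3 210.6 245.1] psi 30.19 tilt [0.0005 0.0034] F [-4.8  1.5  0.7] w 0.993 g 0.0 q6 1.37
shift [ -1.5   4.  145.1] turn [-0.003 -0.002  0.005]
```

View pics/w1.png

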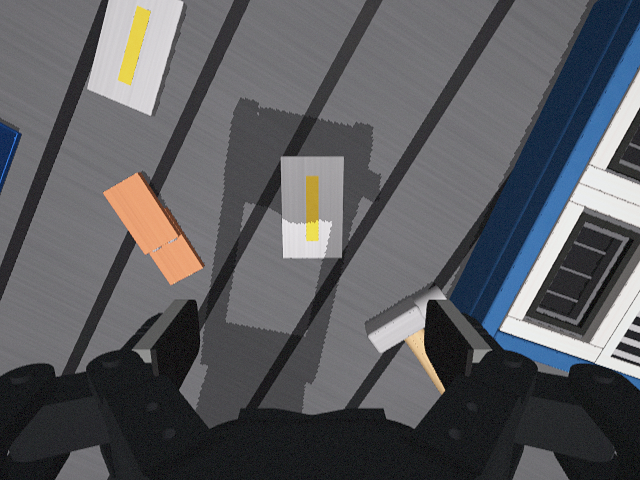

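The plate corners are at about (281,157), (343,157), (342,258) and (283,258), partly in shadow. The lap is at (153,228), the second plate at (137,50), and the hammer is clear of the fingers.

Call:
servo_tool([
  [[0, 0, 20, 0, 0, 0, 85], [0, 0, 30, 0, 0, 0, 85], [0, 0, 30, 0, 0, 0, 85], [0, 0, 30, 0, 0, 0, 85], [0, 0, 20, 0, 0, 0, 85], [0, 0, 10, 0, 0, 0, 85], [0, 0, 5, 0, 0, 0, 85], [0, 0, 0, 0, 0, 0, 85], [0, 0, 0, 0, 0, 0, 85], [0, 0, 0, 0, 0, 0, 85]],
])

```text
time: 4.45
ee_pos: [0.4556, 0.2046, 0.1016]
ee_rot: [[0.868, 0.497, 0.002], [0.497, -0.868, 0.001], [0.002, 0.0, -1.0]]
ft_force: [0.8, -0.5, 0.8]
width: 0.993
gripper_force: 0.0
```

```bash
cat >> h.py <<'E'
def grey(c,z,amin=1500,thr=110):
    "plates also in shadow: low saturation + brighter than bench, or yellow stripe"
    g=cv2.cvtColor(c['frame'],cv2.COLOR_RGB2GRAY)
    m=(cv2.GaussianBlur(g,(5,5),0)>thr).astype(np.uint8)
    cs,_=cv2.findContours(m,cv2.RETR_EXTERNAL,cv2.CHAIN_APPROX_NONE)
    for k in cs:
        if cv2.contourArea(k)>amin:
            q=np.zeros(m.shape,np.uint8); cv2.drawContours(q,[k],-1,1,-1); print('grey',k[:,0].mean(0).round(),rect(c,q,z))
E
python3 - <<'E'
from h import *
c=cam('wrist','w2.png'); white(c,.01); grey(c,.01)
for d in manip.trace('wrist','plate0_mid'): print(round(d['score'],2),d['box'],rect(c,d['mask'],.01))
for d in manip.landmark_of('wrist','plate0_mid'): print(round(d['score'],2),d['point'],back(c,d['point'],.01)*1000)
go(456,206.9,30,29.9)
E
```

```text
white [308. 259.] [456.8, 206.6, 98.7, 58.7, 29.9]
white [29. 44.] [482.2, 392.5, 52.4, 25.0, 7.4]
grey [283. 286.] [423.4, 205.5, 174.8, 96.8, 17.2]
grey [504. 223.] [515.8, 106.7, 283.3, 82.6, 0.1]
grey [431.  82.] [573.2, 202.3, 128.0, 83.1, 0.2]
grey [192. 127.] [471.3, 297.7, 223.0, 83.3, -0.1]
grey [ 48. 170.] [406.5, 346.6, 227.7, 85.6, 23.2]
0.79 [254.1, 166.2, 110.0, 156.2] [457.6, 207.1, 99.3, 60.4, 30.0]
0.9 [309.0, 250.4] [[457.04851481 206.83132306  10.        ]]
t 4.6 p [455.3 204.4 101.1] psi 29.78 tilt [0.0013 0.0004] F [0.7 0.1 0.6] w 0.995 g 0.0 q6 1.37
shift [ 1.8 -1.8 71.1] turn [ 0.    -0.001 -0.002]
```

View pics/w2.png

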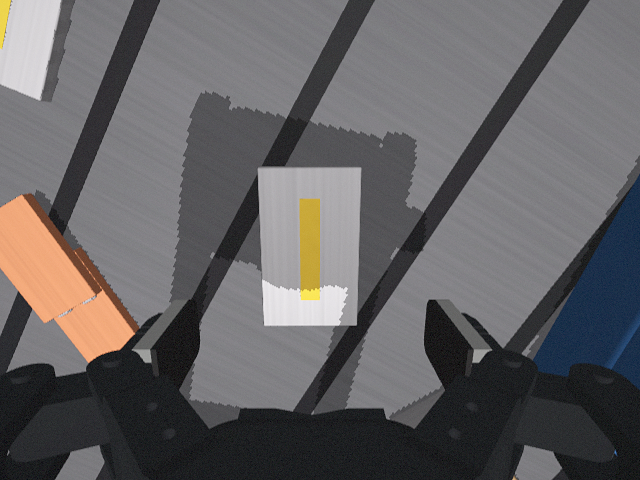

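The plate is now at (310,245), measured at (456.8, 206.8) mm and 29.9°, matching the top view. The pads sit on either side with clear room.

Call:
servo_tool([
  [[1, -1, 20, 0, 0, 0, 66], [1, -1, 20, 0, 0, 0, 66], [0, 0, 20, 0, 0, 0, 66], [0, 0, 11, 0, 0, 0, 66], [0, 0, 0, 0, 0, 0, 66], [0, 0, 0, 0, 0, 0, 66], [0, 0, 0, 0, 0, 0, 66]],
])

```text
time: 5.3
ee_pos: [0.4564, 0.2073, 0.0306]
ee_rot: [[0.868, 0.497, 0.002], [0.497, -0.868, 0.001], [0.002, 0.0, -1.0]]
ft_force: [0.4, 0.2, 0.5]
width: 0.768
gripper_force: 0.0
```

```bash
python3 - <<'E'
from h import *
c=cam('wrist','w3.png'); go(456.8,206.9,13,29.9)
E
```

```text
t 5.3 p [456.5 207.3  30.6] psi 29.78 tilt [0.0021 0.0007] F [ 0.6  0.6 -0.1] w 0.769 g 0.0 q6 1.38
shift [ 0.   0.5 17.6] turn [ 0.    -0.002 -0.002]
```

View pics/w3.png

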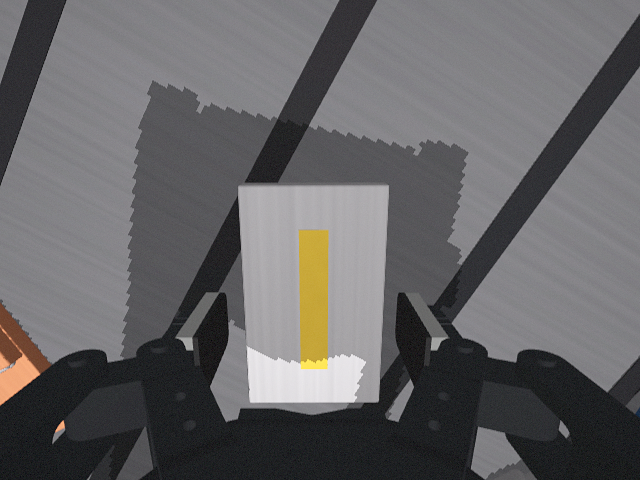

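The pad tips at (227,294) and (397,292) come out about 7 mm ahead of the TCP at this opening. So TCP z = 13.5 mm puts the tips at half the plate's height.

Call:
servo_tool([
  [[0, 0, 8, 0, 0, 0, 66], [0, 0, 6, 0, 0, 0, 66], [0, 0, 3, 0, 0, 0, 66], [0, 0, 0, 0, 0, 0, 66], [0, 0, 0, 0, 0, 0, 55], [0, 0, 0, 0, 0, 0, 50], [0, 0, 0, 0, 0, 0, 50], [0, 0, 0, 0, 0, 0, 50], [0, 0, 0, 0, 0, 0, 50]],
])

```text
time: 6.25
ee_pos: [0.4556, 0.2071, 0.0125]
ee_rot: [[0.868, 0.497, 0.0], [0.497, -0.868, 0.0], [0.0, 0.0, -1.0]]
ft_force: [0.5, 0.1, 1.6]
width: 0.677
gripper_force: 64.8
```

```bash
python3 - <<'E'
from h import *
go(529.2,-17,160,10.1)
E
```

```text
t 6.2 p [455.6 207.1  12.5] psi 29.78 tilt [0.0003 0.0001] F [0.5 0.1 1.6] w 0.677 g 64.8 q6 1.38
shift [ -47.4  231.  -147.5] turn [-0.    -0.     0.343]
```

Call:
servo_tool([
  [[0, 0, -15, 0, 0, 0, 50], [0, 0, -30, 0, 0, 0, 50], [0, 0, -35, 0, 0, 0, 50], [0, 0, -35, 0, 0, 0, 50], [0, 0, -35, 0, 0, 0, 50], [-6, 29, 0, 0, 0, 0, 50], [-6, 29, 0, 0, 0, 0, 50], [-6, 29, 0, 0, 0, 0, 50], [-6, 29, 0, 0, 0, 0, 50], [-6, 29, 0, 0, 0, 0, 50], [-6, 29, 0, 0, 0, 0, 50], [-6, 29, 0, 0, 0, 0, 50], [-5, 28, 0, 0, 0, 0, 50], [0, 0, 0, 0, 0, 0.086, 50], [0, 0, 0, 0, 0, 0.086, 50], [0, 0, 0, 0, 0, 0.086, 50], [0, 0, 0, 0, 0, 0.085, 50], [0, 0, 0, 0, 0, 0, 50], [0, 0, 0, 0, 0, 0, 50], [0, 0, 0, 0, 0, 0, 50]],
])

```text
time: 8.25
ee_pos: [0.5292, -0.0168, 0.162]
ee_rot: [[0.984, 0.178, -0.0], [0.178, -0.984, 0.0], [-0.0, -0.0, -1.0]]
ft_force: [0.3, -0.8, -2.5]
width: 0.68
gripper_force: 65.4
```

```bash
python3 - <<'E'
from h import *
s,R,p=st(); c=cam('wrist','w4.png'); white(c,(p[2]-3)/1000); white(c,.075)
print(np.round(p,1)); go(529.2,-17,84,10.1)
E
```

```text
t 8.2 p [529.2 -16.8 162. ] psi 10.24 tilt [-0.0004  0.0001] F [ 0.3 -0.8 -2.5] w 0.68 g 65.4 q6 1.26
white [281. 400.] [494.0, -12.8, 39.0, 13.3, -82.6]
white [267. 150.] [589.6, 9.9, 25.1, 7.5, -79.7]
white [574.  52.] [635.7, -81.6, 30.3, 8.4, 10.3]
white [448. 210.] [590.9, -56.4, 144.3, 85.5, 56.0]
white [391.  52.] [625.4, -25.0, 30.3, 8.8, 10.3]
white [236.  52.] [616.8, 23.3, 30.0, 8.5, 10.2]
white [281. 400.] [429.0, -17.9, 64.0, 21.8, -82.6]
white [267. 150.] [585.7, 19.3, 41.1, 12.3, -79.7]
white [574.  52.] [661.3, -130.6, 49.6, 13.8, 10.3]
white [448. 210.] [587.9, -89.2, 236.6, 140.1, 56.0]
white [391.  52.] [644.4, -37.8, 49.7, 14.4, 10.3]
white [236.  52.] [630.2, 41.3, 49.2, 13.9, 10.2]
[529.2 -16.8 162. ]
t 8.3 p [529.3 -16.8 162.1] psi 10.22 tilt [-0.0003  0.    ] F [ 0.2 -0.6 -2.4] w 0.68 g 65.4 q6 1.26
shift [-0.1  0.2 78.1] turn [-0.     0.     0.002]
```

View pics/w4.png

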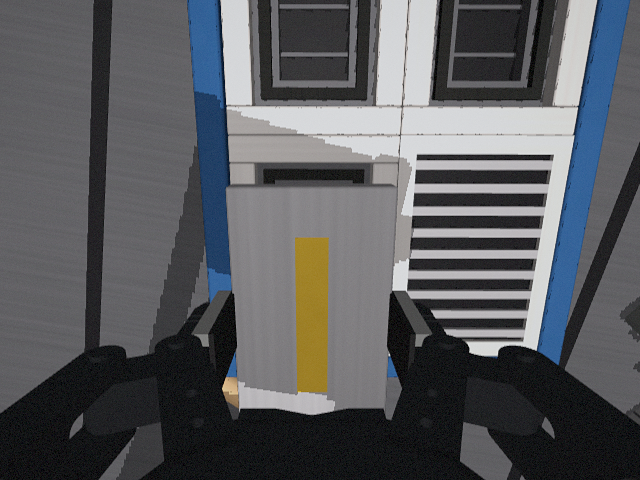

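The plate is still held, with its far edge at row 186 and its sides at x = 228 and 396. Bay A's far edge shows at row ~168. I'll check the alignment by comparing the edge midlines.

```bash
python3 - <<'E'
from h import *
c=cam('wrist'); s,R,p=st()
im=cv2.imread('pics/w4.png'); cv2.imwrite('pics/w4c.png',cv2.resize(im[0:210,200:420],None,fx=3.6,fy=2.85,interpolation=cv2.INTER_CUBIC))
o=np.array([604.6,-52]);a=np.radians(10.1);U=np.array([[np.cos(a),-np.sin(a)],[np.sin(a),np.cos(a)]])
for z in(.075,):
  for q in([252,103],[377,103],[260,99],[371,99],[263,168],[365,168],[230,163],[398,163],[255,163],[373,163],[403,150],[403,0]): print(q,((back(c,q,z)[0][:2]*1000-o)@U).round(1))
print('plate',((back(c,[[228,186],[396,186]],(p[2]-8.2+5)/1000)[:,:2]*1000-p[:2])@U).round(1))
E
```

```text
t 8.3 p [529.3 -16.8 162.2] psi 10.2 tilt [-0.0002  0.    ] F [ 0.8  0.3 -3.2] w 0.675 g 65.4 q6 1.26
[252, 103] [17.6 80.2]
[377, 103] [17.9 13.3]
[260, 99] [19.7 75.8]
[371, 99] [19.9 16.6]
[263, 168] [-16.6  75.3]
[365, 168] [-16.4  18.3]
[230, 163] [-13.9  93.6]
[398, 163] [-13.6   0. ]
[255, 163] [-13.9  79.7]
[373, 163] [-13.6  13.9]
[403, 150] [-6.5 -2.3]
[403, 0] [66.6  2.6]
plate [[ 51.5  29.1]
 [ 51.7 -29. ]]
```

View pics/w4c.png

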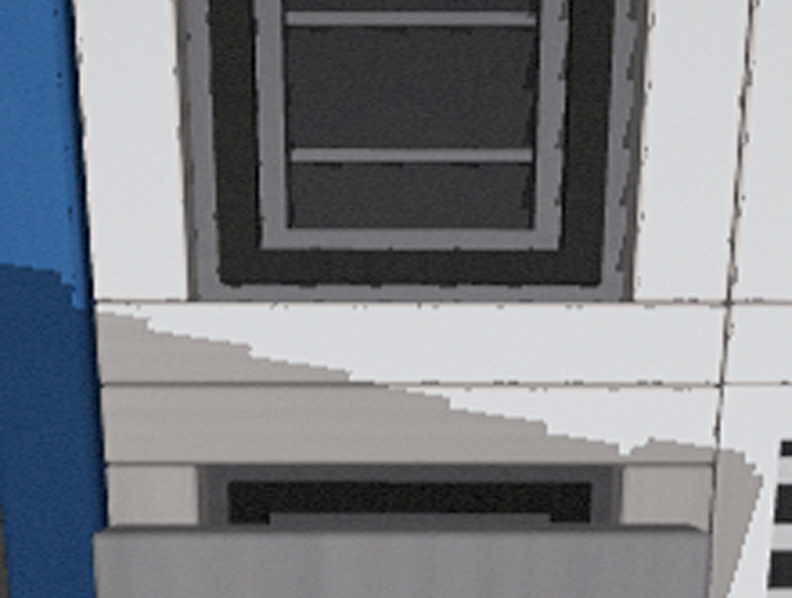

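Bay A's opening spans x = 255–372 in the picture, centred at unit y ≈ 47. The plate is within 1 mm of it, so I'll lower it with a 0.5 mm nudge.

Call:
servo_tool([
  [[0, 0.5, 20, 0, 0, 0, 50], [0, 0, 25, 0, 0, 0, 50], [0, 0, 20, 0, 0, 0, 50], [0, 0, 5, 0, 0, 0, 50], [0, 0, 2, 0, 0, 0, 50], [0, 0, 2, 0, 0, 0, 50], [0, 0, 2, 0, 0, 0, 50], [0, 0, 1, 0, 0, 0, 50], [0, 0, 0, 0, 0, 0, 50], [0, 0, 0, 0, 0, 0, 50]],
])

```text
time: 9.35
ee_pos: [0.5297, -0.0174, 0.0857]
ee_rot: [[0.984, 0.176, 0.001], [0.176, -0.984, -0.0], [0.001, 0.0, -1.0]]
ft_force: [-0.3, -0.1, -3.2]
width: 0.675
gripper_force: 65.4
```

```bash
python3 - <<'E'
from h import *
s,R,p=st(); c=cam('wrist','w5.png')
E
```

```text
t 9.3 p [529.7 -17.4  85.7] psi 10.13 tilt [ 0.0005 -0.0001] F [-0.3 -0.1 -3.2] w 0.675 g 65.4 q6 1.26
```

View pics/w5.png

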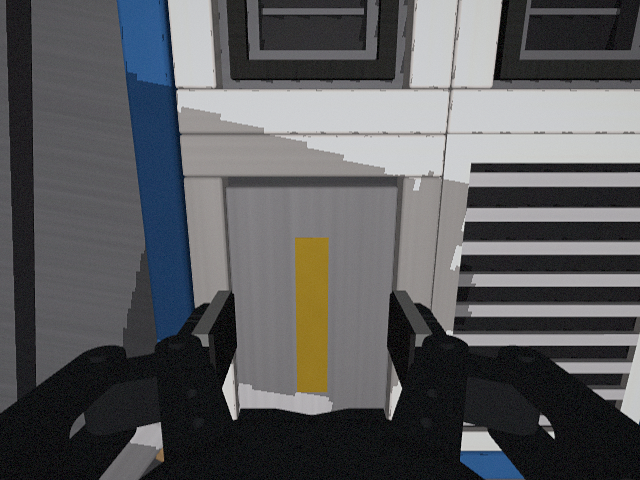

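The plate has dropped into the bay with gaps on both sides. I'll lower it a little more, release, back off, close the fingers and press the middle.

Call:
servo_tool([
  [[0, 0, 1.5, 0, 0, 0, 50], [0, 0, 0, 0, 0, 0, 50], [0, 0, 0, 0, 0, 0, 68], [0, 0, 0, 0, 0, 0, 68], [0, 0, 0, 0, 0, 0, 68], [0, 0, -10, 0, 0, 0, 68], [0, 0, -20, 0, 0, 0, 40], [0, 0, 0, 0, 0, 0, 0], [0, 0, 0, 0, 0, 0, 0], [0, 0, 0, 0, 0, 0, 0], [0, 0, 0, 0, 0, 0, 0], [0, 0, 0, 0, 0, 0, 0]],
])

```text
time: 10.6
ee_pos: [0.529, -0.0173, 0.1131]
ee_rot: [[0.984, 0.176, -0.001], [0.176, -0.984, 0.0], [-0.001, -0.0, -1.0]]
ft_force: [-0.4, 0.2, 0.2]
width: 0.005
gripper_force: 0.0
```

Call:
servo_tool([
  [[0, 0, 12, 0, 0, 0, 0], [0, 0, 6, 0, 0, 0, 0], [0, 0, 1, 0, 0, 0, 0], [0, 0, 1, 0, 0, 0, 0], [0, 0, 1, 0, 0, 0, 0], [0, 0, 1, 0, 0, 0, 0], [0, 0, 1, 0, 0, 0, 0], [0, 0, 0, 0, 0, 0, 0], [0, 0, 0, 0, 0, 0, 0]],
])

```text
time: 11.5
ee_pos: [0.5295, -0.0173, 0.0911]
ee_rot: [[0.984, 0.176, 0.0], [0.176, -0.984, -0.0], [0.0, 0.0, -1.0]]
ft_force: [-2.9, 0.3, 4.9]
width: 0.004
gripper_force: 2.2
```

Call:
servo_tool([
  [[0, 0, 1, 0, 0, 0, 0], [0, 0, 1, 0, 0, 0, 0], [0, 0, 1, 0, 0, 0, 0], [0, 0, 1, 0, 0, 0, 0], [0, 0, 0, 0, 0, 0, 0], [0, 0, 0, 0, 0, 0, 0]],
])

```text
time: 12.1
ee_pos: [0.5297, -0.0173, 0.089]
ee_rot: [[0.984, 0.176, 0.0], [0.176, -0.984, -0.0], [0.0, 0.0, -1.0]]
ft_force: [-13.2, 1.4, 22.1]
width: -0.004
gripper_force: 11.0
```

Call:
servo_tool([
  [[0, 0, -20, 0, 0, 0, 0], [0, 0, -40, 0, 0, 0, 85], [0, 0, -40, 0, 0, 0, 85], [3.5, -31, -20, 0, 0, 0, 85], [3.5, -31, 0, 0, 0, 0, 85], [3.5, -31, 0, 0, 0, 0, 85], [3.5, -31, 0, 0, 0, 0, 85], [3.5, -31, 0, 0, 0, 0, 85], [3.5, -31, 0, 0, 0, 0, 85], [3.5, -31, 0, 0, 0, 0, 85], [3.5, -31, 0, 0, 0, 0, 85], [3.5, -31, 0, 0, 0, 0, 85], [3.5, -31, 0, 0, 0, 0, 85], [3.5, -31, 0, 0, 0, 0, 85], [3.5, -31, 0, 0, 0, 0, 85], [3.5, -31, 0, 0, 0, 0, 85], [3.5, -25, 0, 0, 0, 0.05, 85], [0, 0, 10, 0, 0, 0, 85], [0, 0, 10, 0, 0, 0, 85]],
])

```text
time: 14.0
ee_pos: [0.5025, 0.413, 0.186]
ee_rot: [[0.992, 0.128, 0.0], [0.128, -0.992, -0.0], [0.0, 0.0, -1.0]]
ft_force: [0.1, -0.7, -0.4]
width: 0.995
gripper_force: 0.0
```

```bash
python3 - <<'E'
from h import *
c=cam('wrist'); white(c,.01)
for d in manip.trace('wrist','plate0_mid'): print(round(d['score'],2),d['box'],rect(c,d['mask'],.01))
go(502.9,412.8,31,7.3)
c=cam('top','top1.png')
E
```

```text
white [312. 219.] [503.5, 413.0, 98.9, 59.5, 7.3]
t 14.1 p [501.5 411.  183.7] psi 7.27 tilt [-0.0034 -0.0028] F [ 0.3 -0.2 -0.4] w 0.991 g 0.0 q6 2.05
shift [  2.2  -1.9 152.7] turn [ 0.002  0.004 -0.001]
```

View pics/top1.png

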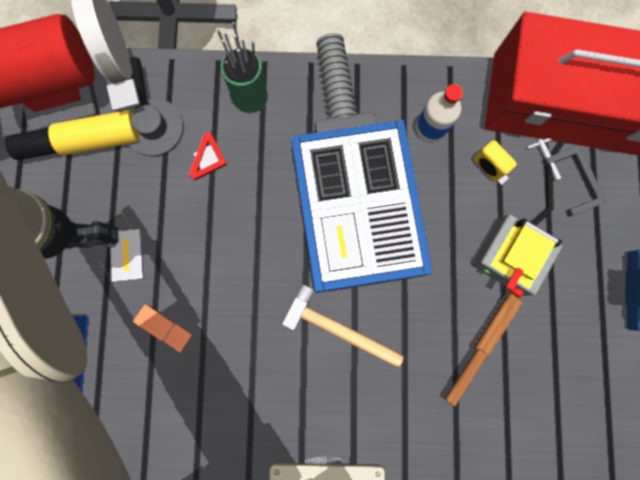

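The first plate sits in bay A, around (341,241). No third plate shows. The second plate is under the gripper at (126,255) and the lap is unmoved.

Call:
servo_tool([
  [[0, 0, 20, 0, 0, 0, 68], [0, 0, 30, 0, 0, 0, 68], [0, 0, 35, 0, 0, 0, 68], [0, 0, 35, 0, 0, 0, 68], [0, 0, 20, 0, 0, 0, 68], [0, 0, 10, 0, 0, 0, 68], [0, 0, 0, 0, 0, 0, 68], [0, 0, 0, 0, 0, 0, 68], [0, 0, 0, 0, 0, 0, 68]],
])

```text
time: 15.05
ee_pos: [0.5038, 0.4134, 0.0391]
ee_rot: [[0.992, 0.126, 0.003], [0.126, -0.992, 0.002], [0.003, -0.002, -1.0]]
ft_force: [-0.3, -0.2, 0.3]
width: 0.793
gripper_force: 0.0
```

```bash
python3 - <<'E'
from h import *
c=cam('wrist')
for d in manip.trace('wrist','plate0_mid'): print(round(d['score'],2),d['box'],rect(c,d['mask'],.01))
go(503.2,412.8,13,7.3)
E
```

```text
t 15.2 p [503.5 413.3  38.7] psi 7.26 tilt [0.0024 0.0017] F [-0.4  0.7  0.9] w 0.797 g 0.0 q6 2.05
shift [-0.5  0.5 25.7] turn [-0.001 -0.003 -0.001]
```

Call:
servo_tool([
  [[0, 0, 12, 0, 0, 0, 66], [0, 0, 8, 0, 0, 0, 66], [0, 0, 4, 0, 0, 0, 66], [0, 0, 1, 0, 0, 0, 66], [0, 0, 0, 0, 0, 0, 55], [0, 0, 0, 0, 0, 0, 50], [0, 0, 0, 0, 0, 0, 50], [0, 0, 0, 0, 0, 0, 50], [0, 0, 0, 0, 0, 0, 50]],
])

```text
time: 16.05
ee_pos: [0.5023, 0.4125, 0.0117]
ee_rot: [[0.992, 0.126, -0.0], [0.126, -0.992, -0.0], [-0.0, 0.0, -1.0]]
ft_force: [0.4, -0.3, -1.7]
width: 0.677
gripper_force: 64.7
```

```bash
python3 - <<'E'
from h import *
go(663.5,6.5,160,10.1)
E
```

```text
t 16.1 p [502.3 412.5  11.7] psi 7.26 tilt [-0.0003 -0.0001] F [ 0.4 -0.3 -1.7] w 0.677 g 64.7 q6 2.05
shift [ 108.5  423.2 -148.3] turn [ 0.    0.   -0.05]
```

Call:
servo_tool([
  [[0, 0, -20, 0, 0, 0, 50], [0, 0, -35, 0, 0, 0, 50], [0, 0, -35, 0, 0, 0, 50], [0, 0, -35, 0, 0, 0, 50], [0, 0, -23, 0, 0, 0, 50], [7.5, 30, 0, 0, 0, 0, 50], [7.5, 30, 0, 0, 0, 0, 50], [7.5, 30, 0, 0, 0, 0, 50], [7.5, 30, 0, 0, 0, 0, 50], [7.5, 30, 0, 0, 0, 0, 50], [7.5, 30, 0, 0, 0, 0, 50], [7.5, 30, 0, 0, 0, 0, 50], [7.5, 30, 0, 0, 0, 0, 50], [7.5, 30, 0, 0, 0, 0, 50], [7.5, 30, 0, 0, 0, 0, 50], [7.5, 30, 0, 0, 0, 0, 50], [7.5, 30, 0, 0, 0, 0, 50], [7.5, 30, 0, 0, 0, 0, 50], [7.5, 30, 0, 0, 0, 0, 50], [3.5, 3, 0, 0, 0, -0.05, 50]],
])

```text
time: 18.05
ee_pos: [0.6642, 0.0028, 0.1597]
ee_rot: [[0.985, 0.173, 0.0], [0.173, -0.985, -0.001], [-0.0, 0.001, -1.0]]
ft_force: [0.0, 0.2, -2.4]
width: 0.681
gripper_force: 65.2
```

Call:
servo_tool([
  [[0, 0, 0, 0, 0, 0, 50], [0, 0, 0, 0, 0, 0, 50], [0, 0, 10, 0, 0, 0, 50], [0, 0, 10, 0, 0, 0, 50], [0, 0, 0, 0, 0, 0, 50], [0, 0, 0, 0, 0, 0, 50]],
])

```text
time: 18.65
ee_pos: [0.6628, 0.0072, 0.1387]
ee_rot: [[0.984, 0.176, -0.002], [0.176, -0.984, 0.0], [-0.002, -0.0, -1.0]]
ft_force: [0.6, 0.4, -2.3]
width: 0.68
gripper_force: 65.1
```

```bash
python3 - <<'E'
from h import *
c=cam('wrist','w6.png'); go(663.5,6.5,85,10.1)
E
```

```text
t 18.7 p [663.3   7.1 139.4] psi 10.15 tilt [-0.0007  0.    ] F [ 0.5 -0.3 -1.8] w 0.68 g 65.1 q6 1.33
shift [ 0.1  0.6 54.4] turn [-0.     0.001  0.001]
```

View pics/w6.png

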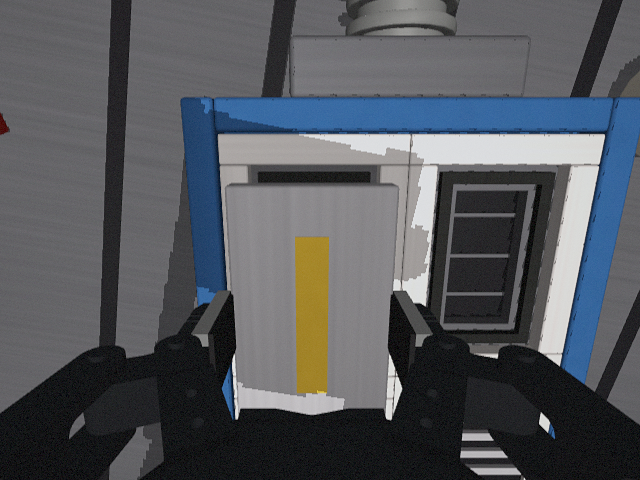

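The plate is held with its far edge at row ~184. Bay B's opening shows at x 249–378 with its far edge at row ~165. I'll work out the clearance numerically.

```bash
python3 - <<'E'
from h import *
c=cam('wrist'); s,R,p=st(); g=cv2.cvtColor(c['frame'],cv2.COLOR_RGB2GRAY).astype(float)
col=g[150:200,290:335].mean(1); print([int(v) for v in col])
row=g[168:178,235:395].mean(0); print([int(v) for v in row][::1])
T=lambda q,z:((back(c,q,z)*1000-p)@R)[:,:2].round(1).tolist()
print('open far',T([[313,164],[313,166],[313,168]],.075),'sides',T([[249,172],[378,172]],.075)); zt=(p[2]-8.2-3.5+10)/1000
print('plate',T([[313,183],[313,185],[313,187]],zt),T([[227,187],[397,187]],zt))
E
```

```text
t 18.8 p [663.6   7.  139.9] psi 10.14 tilt [ 0.0001 -0.    ] F [ 0.6  0.  -1.8] w 0.678 g 65.1 q6 1.33
[164, 165, 166, 165, 164, 163, 162, 163, 163, 164, 164, 162, 163, 163, 151, 116, 80, 73, 73, 74, 74, 75, 54, 26, 26, 27, 27, 27, 27, 26, 26, 24, 43, 70, 80, 90, 113, 128, 137, 139, 139, 139, 139, 139, 139, 139, 139, 139, 138, 139]
[166, 167, 167, 167, 168, 168, 168, 167, 166, 166, 168, 152, 131, 83, 87, 88, 73, 74, 74, 74, 73, 75, 63, 50, 48, 46, 50, 48, 47, 47, 49, 46, 48, 48, 49, 48, 51, 47, 50, 48, 48, 48, 48, 48, 47, 47, 49, 48, 49, 46, 49, 47, 49, 49, 49, 48, 49, 49, 49, 47, 48, 47, 48, 49, 49, 47, 47, 50, 46, 48, 49, 50, 46, 50, 49, 47, 49, 49, 47, 50, 48, 48, 49, 47, 49, 48, 47, 49, 49, 48, 47, 50, 50, 50, 48, 47, 46, 49, 50, 47, 48, 49, 45, 49, 50, 48, 48, 48, 50, 47, 46, 46, 48, 48, 46, 47, 46, 49, 45, 49, 49, 47, 47, 48, 49, 47, 48, 48, 47, 48, 47, 48, 45, 46, 53, 75, 71, 71, 73, 72, 70, 88, 90, 86, 111, 147, 162, 164, 164, 162, 163, 163, 164, 165, 164, 163, 162, 163, 163, 164]
open far [[54.8, 0.4], [53.8, 0.4], [52.8, 0.4]] sides [[50.8, -31.7], [50.9, 33.0]]
plate [[52.6, 0.3], [51.9, 0.3], [51.2, 0.3]] [[51.1, -29.1], [51.2, 28.9]]
```

Call:
servo_tool([
  [[0, 0.5, 15, 0, 0, 0, 50], [0, 0, 20, 0, 0, 0, 50], [0, 0, 12, 0, 0, 0, 50], [0, 0, 3, 0, 0, 0, 50], [0, 0, 2, 0, 0, 0, 50], [0, 0, 2, 0, 0, 0, 50], [0, 0, 1, 0, 0, 0, 50], [0, 0, 0, 0, 0, 0, 50], [0, 0, 0, 0, 0, 0, 50]],
])

```text
time: 19.65
ee_pos: [0.664, 0.0062, 0.0854]
ee_rot: [[0.984, 0.176, 0.001], [0.176, -0.984, -0.0], [0.001, 0.0, -1.0]]
ft_force: [0.8, 0.4, -2.3]
width: 0.679
gripper_force: 65.1
```

```bash
python3 - <<'E'
from h import *
s,R,p=st(); c=cam('wrist','w7.png')
E
```

```text
t 19.6 p [664.    6.2  85.4] psi 10.13 tilt [ 0.0009 -0.0001] F [ 0.8  0.4 -2.3] w 0.679 g 65.1 q6 1.33
```

View pics/w7.png

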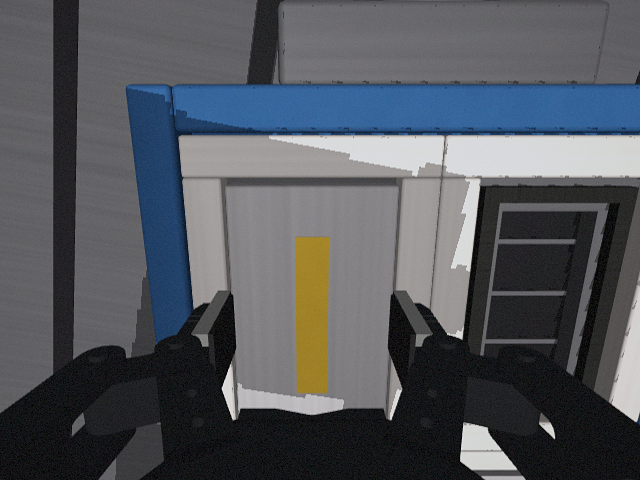

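The second plate sits inside bay B with gaps on both sides. Next: release, then press.

Call:
servo_tool([
  [[0, 0, 1.5, 0, 0, 0, 50], [0, 0, 0, 0, 0, 0, 50], [0, 0, 0, 0, 0, 0, 68], [0, 0, 0, 0, 0, 0, 68], [0, 0, 0, 0, 0, 0, 68], [0, 0, -10, 0, 0, 0, 68], [0, 0, -20, 0, 0, 0, 40], [0, 0, 0, 0, 0, 0, 0], [0, 0, 0, 0, 0, 0, 0], [0, 0, 0, 0, 0, 0, 0], [0, 0, 0, 0, 0, 0, 0], [0, 0, 0, 0, 0, 0, 0]],
])

```text
time: 20.9
ee_pos: [0.6631, 0.0063, 0.1123]
ee_rot: [[0.984, 0.176, -0.001], [0.176, -0.984, 0.0], [-0.001, -0.0, -1.0]]
ft_force: [-0.3, -0.6, -0.3]
width: -0.003
gripper_force: 0.0
```

Call:
servo_tool([
  [[0, 0, 12, 0, 0, 0, 0], [0, 0, 6, 0, 0, 0, 0], [0, 0, 1, 0, 0, 0, 0], [0, 0, 1, 0, 0, 0, 0], [0, 0, 1, 0, 0, 0, 0], [0, 0, 1, 0, 0, 0, 0], [0, 0, 1, 0, 0, 0, 0], [0, 0, 1, 0, 0, 0, 0], [0, 0, 1, 0, 0, 0, 0], [0, 0, 1, 0, 0, 0, 0], [0, 0, 0, 0, 0, 0, 0], [0, 0, 0, 0, 0, 0, 0]],
])

```text
time: 22.1
ee_pos: [0.6638, 0.0062, 0.0891]
ee_rot: [[0.984, 0.176, 0.0], [0.176, -0.984, -0.0], [0.0, 0.0, -1.0]]
ft_force: [-6.0, -0.2, 10.4]
width: 0.001
gripper_force: 5.5
```

Call:
servo_tool([
  [[0, 0, 1, 0, 0, 0, 0], [0, 0, 1, 0, 0, 0, 0], [0, 0, 0, 0, 0, 0, 0], [0, 0, -20, 0, 0, 0, 0], [0, 0, -40, 0, 0, 0, 85], [0, 0, -40, 0, 0, 0, 85], [-17, -26, -15, 0, 0, 0, 85], [-17, -26, 0, 0, 0, 0, 85], [-17, -26, 0, 0, 0, 0, 85], [-17, -26, 0, 0, 0, 0, 85], [-17, -26, 0, 0, 0, 0, 85], [-17, -26, 0, 0, 0, 0, 85], [-17, -26, 0, 0, 0, 0, 85], [-17, -26, 0, 0, 0, 0, 85], [-17, -26, 0, 0, 0, 0, 85], [-17, -26, 0, 0, 0, 0, 85], [-17, -26, 0, 0, 0, 0, 85], [-17, -26, 0, 0, 0, 0, 85], [-17, -26, 0, 0, 0, 0, 85], [-17, -26, 0, 0, 0, 0, 85]],
])

```text
time: 24.1
ee_pos: [0.3645, 0.3236, 0.2006]
ee_rot: [[0.984, 0.176, 0.001], [0.176, -0.984, 0.001], [0.001, -0.0, -1.0]]
ft_force: [0.7, 0.2, -0.4]
width: 0.996
gripper_force: 0.0
```

Call:
servo_tool([
  [[0, 0, 0, 0, 0, -0.12, 85], [0, 0, 0, 0, 0, -0.12, 85], [0, 0, 0, 0, 0, -0.12, 85], [0, 0, 0, 0, 0, -0.12, 85], [0, 0, 0, 0, 0, -0.12, 85], [0, 0, 0, 0, 0, -0.12, 85], [0, 0, 0, 0, 0, -0.12, 85], [0, 0, 0, 0, 0, 0, 85], [0, 0, 0, 0, 0, 0, 85]],
])

```text
time: 25.0
ee_pos: [0.3654, 0.3228, 0.2005]
ee_rot: [[0.529, 0.849, 0.0], [0.849, -0.529, 0.0], [0.0, 0.0, -1.0]]
ft_force: [0.3, 0.5, 0.1]
width: 1.0
gripper_force: 0.0
```

```bash
cat >> h.py <<'E'
def lap(c,z):
    hsv=cv2.cvtColor(c['frame'],cv2.COLOR_RGB2HSV)
    m=((hsv[...,0]>3)&(hsv[...,0]<18)&(hsv[...,1]>100)&(hsv[...,2]>80)).astype(np.uint8)
    m=cv2.morphologyEx(m,cv2.MORPH_CLOSE,np.ones((5,5))); cs,_=cv2.findContours(m,cv2.RETR_EXTERNAL,cv2.CHAIN_APPROX_NONE)
    for k in cs:
        if cv2.contourArea(k)>1500:
            q=np.zeros(m.shape,np.uint8); cv2.drawContours(q,[k],-1,1,-1); print('lap',k[:,0].mean(0).round(),rect(c,q,z))
E
python3 - <<'E'
from h import *
c=cam('wrist'); lap(c,.012)
for d in manip.trace('wrist','lap_mid'): print(round(d['score'],2),d['box'],rect(c,d['mask'],.012))
go(360,330,40,58.9)
E
```

```text
lap [302. 212.] [361.0, 330.8, 107.9, 40.0, 58.7]
0.79 [279.1, 146.0, 47.6, 131.6] [360.8, 331.0, 107.7, 40.7, 58.1]
t 25.1 p [365.4 322.8 200.4] psi 58.1 tilt [0.0002 0.0002] F [-0.3  1.   0.4] w 0.995 g 0.0 q6 1.18
shift [  3.3  -8.4 160.4] turn [ 0.    -0.    -0.014]
```

Call:
servo_tool([
  [[1.5, -4.5, 20, 0, 0, -0.013, 60], [2, -4, 30, 0, 0, 0, 60], [0, 0, 35, 0, 0, 0, 60], [0, 0, 35, 0, 0, 0, 60], [0, 0, 30, 0, 0, 0, 60], [0, 0, 20, 0, 0, 0, 60], [0, 0, 10, 0, 0, 0, 60], [0, 0, 5, 0, 0, 0, 60], [0, 0, 0, 0, 0, 0, 60], [0, 0, 0, 0, 0, 0, 30], [0, 0, 0, 0, 0, 0, 30], [0, 0, 0, 0, 0, 0, 30], [0, 0, 0, 0, 0, 0, 30], [0, 0, 0, 0, 0, 0, 30], [0, 0, 0, 0, 0, 0, 30]],
])

```text
time: 26.6
ee_pos: [0.3611, 0.331, 0.0169]
ee_rot: [[0.515, 0.857, 0.002], [0.857, -0.515, 0.002], [0.003, 0.001, -1.0]]
ft_force: [-0.8, -1.4, 7.1]
width: 0.449
gripper_force: 61.5
```

```bash
python3 - <<'E'
from h import *
go(546.5,-110.7,180,58.9)
E
```

```text
t 26.6 p [361.1 331.   16.9] psi 59.0 tilt [0.0023 0.0018] F [-0.8 -1.4  7.1] w 0.449 g 61.5 q6 1.18
shift [-282.7  386.6 -163.4] turn [ 0.001 -0.003  0.002]
```

Call:
servo_tool([
  [[0, 0, -15, 0, 0, 0, 30], [0, 0, -35, 0, 0, 0, 30], [0, 0, -40, 0, 0, 0, 30], [0, 0, -40, 0, 0, 0, 30], [0, 0, -35, 0, 0, 0, 30], [-19, 26, 0, 0, 0, 0, 30], [-19, 26, 0, 0, 0, 0, 30], [-19, 26, 0, 0, 0, 0, 30], [-19, 26, 0, 0, 0, 0, 30], [-19, 26, 0, 0, 0, 0, 30], [-19, 26, 0, 0, 0, 0, 30], [-19, 26, 0, 0, 0, 0, 30], [-19, 26, 0, 0, 0, 0, 30], [-19, 26, 0, 0, 0, 0, 30], [-19, 26, 0, 0, 0, 0, 30], [-19, 26, 0, 0, 0, 0, 30], [-19, 26, 0, 0, 0, 0, 30], [-19, 26, 0, 0, 0, 0, 30], [-19, 26, 0, 0, 0, 0, 30], [-17, 23, 0, 0, 0, 0, 30]],
])

```text
time: 28.6
ee_pos: [0.546, -0.1133, 0.1802]
ee_rot: [[0.515, 0.857, -0.0], [0.857, -0.515, -0.0], [-0.0, -0.0, -1.0]]
ft_force: [0.4, 0.7, -3.2]
width: 0.448
gripper_force: 61.5
```

Call:
servo_tool([
  [[0, 0, 0, 0, 0, 0.12, 30], [0, 0, 0, 0, 0, 0.12, 30], [0, 0, 0, 0, 0, 0.12, 30], [0, 0, 0, 0, 0, 0.12, 30], [0, 0, 0, 0, 0, 0.12, 30], [0, 0, 0, 0, 0, 0.12, 30], [0, 0, 0, 0, 0, 0.12, 30], [0, 0, 0, 0, 0, 0.01, 30], [0, 0, 0, 0, 0, 0, 30]],
])

```text
time: 29.5
ee_pos: [0.5457, -0.1117, 0.1802]
ee_rot: [[0.983, 0.182, -0.0], [0.182, -0.983, 0.0], [-0.0, -0.0, -1.0]]
ft_force: [-0.3, -0.4, -2.7]
width: 0.451
gripper_force: 61.6
```

```bash
python3 - <<'E'
from h import *
c=cam('wrist','w8.png'); s,R,p=st(); lap(c,p[2]/1000); go(546.5,-110.7,92,10.1)
E
```

```text
t 29.6 p [ 545.8 -111.7  180.2] psi 10.48 tilt [-0.0002  0.0001] F [-0.2 -0.4 -2.7] w 0.449 g 61.6 q6 1.09
lap [312. 290.] [553.4, -110.4, 93.7, 39.3, 10.0]
t 29.6 p [ 545.8 -111.7  180.2] psi 10.48 tilt [-0.0002  0.0001] F [-0.2 -0.4 -2.7] w 0.449 g 61.6 q6 1.09
shift [ 0.9 -0.8 88.2] turn [-0.     0.     0.007]
```

View pics/w8.png

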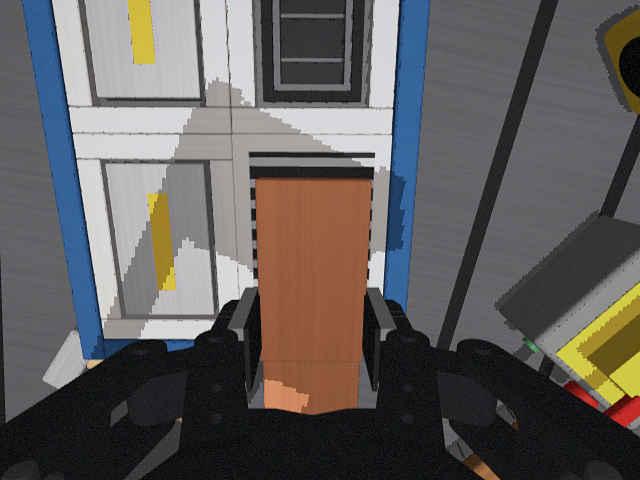

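The lap is held straight over the grille, with its far end at (313,178). Both plates look seated, at (163,240) and (143,40). I'll lower the lap and release it.

Call:
servo_tool([
  [[1, -1, 20, 0, 0, 0, 30], [0, 0, 30, 0, 0, 0, 30], [0, 0, 20, 0, 0, 0, 30], [0, 0, 8, 0, 0, 0, 30], [0, 0, 4, 0, 0, 0, 30], [0, 0, 3, 0, 0, 0, 30], [0, 0, 2, 0, 0, 0, 30], [0, 0, 0.5, 0, 0, 0, 30], [0, 0, 0, 0, 0, 0, 30], [0, 0, 0, 0, 0, 0, 52], [0, 0, 0, 0, 0, 0, 52], [0, 0, 0, 0, 0, 0, 52], [0, 0, 0, 0, 0, 0, 52]],
])

```text
time: 30.85
ee_pos: [0.547, -0.1107, 0.0932]
ee_rot: [[0.984, 0.179, 0.001], [0.179, -0.984, -0.0], [0.001, 0.0, -1.0]]
ft_force: [0.5, 0.2, -0.3]
width: 0.608
gripper_force: 0.0
```

Call:
servo_tool([
  [[0, 0, -10, 0, 0, 0, 52], [0, 0, -30, 0, 0, 0, 52], [0, 0, -40, 0, 0, 0, 52], [-20, 0, -40, 0, 0, 0, 52], [-30, 0, -40, 0, 0, 0, 52], [-30, 0, 0, 0, 0, 0, 52], [-30, 0, 0, 0, 0, 0, 52], [-30, 0, 0, 0, 0, 0, 40], [0, 0, 0, 0, 0, 0, 40], [0, 0, 0, 0, 0, 0, 40]],
])

```text
time: 31.85
ee_pos: [0.4091, -0.1359, 0.2538]
ee_rot: [[0.984, 0.178, 0.002], [0.178, -0.984, -0.001], [0.002, 0.001, -1.0]]
ft_force: [-0.4, -0.2, -0.6]
width: 0.466
gripper_force: 0.0
```

```bash
python3 - <<'E'
from h import *
c=cam('top'); lap(c,.09); a,b=cam('wrist','w9.png'),cam('top','top2.png')
lap(a,.089); white(a,.075,1500)
for n,c in(('wrist',a),('top',b)):
    for t,z in(('guard_tab',.09),('guard_hinge',.09)):
        for d in manip.landmark_of(n,t): print(n,t,round(d['score'],2),np.round(d['point']),np.round(back(c,d['point'],z)[0][:2]*1000,1))
st()
E
```

```text
lap [493. 281.] [386.9, -288.1, 136.4, 27.2, -32.6]
lap [212. 242.] [377.2, -59.5, 171.1, 21.4, 64.5]
lap [311.  57.] [528.4, -113.7, 76.0, 40.0, 10.3]
white [100. 180.] [411.8, 39.6, 63.9, 21.0, -25.7]
white [306.  72.] [523.9, -107.6, 109.2, 91.5, -79.7]
white [183.  51.] [517.8, -19.3, 71.6, 59.3, 10.3]
white [161.  89.] [508.4, -20.8, 93.4, 90.7, -79.6]
wrist guard_tab 0.76 [576. 206.] [ 462.9 -335.2]
top guard_hinge 0.86 [541. 233.] [ 553.  -389.7]
t 32.2 p [ 409.3 -135.4  252.6] psi 10.34 tilt [-0.0006  0.0003] F [ 0.1 -0.1  0. ] w 0.469 g 0.0 q6 0.95
```

View pics/w9.png

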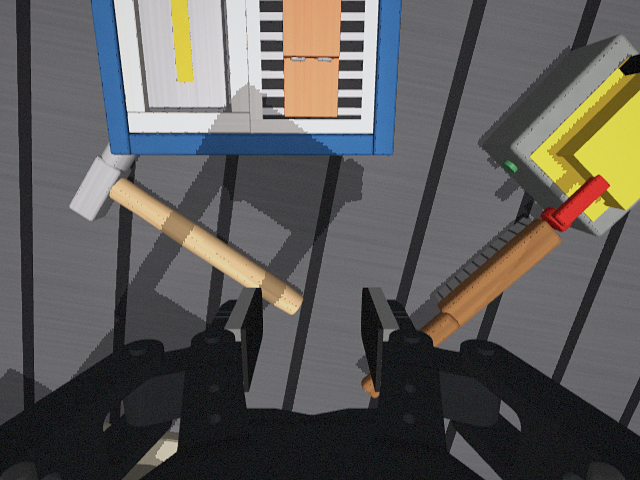

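The lap lies lengthways on the grille, at (312,58). The guard's red tab is at (577,205), with a brush on the bench below it. I'll move above the tab.

Call:
servo_tool([
  [[1.5, 20, 0, 0, 0, 0, 50], [1.5, 30, 0, 0, 0, 0, 50], [2, 30, 0, 0, 0, 0, 50], [2, 30, 0, 0, 0, 0, 50], [2, 30, 0, 0, 0, 0, 50], [2, 30, 0, 0, 0, 0, 50], [2, 30, 0, 0, 0, 0, 50], [0, 0, 0, 0, 0, 0.12, 50], [0, 0, 0, 0, 0, 0.12, 50], [0, 0, 0, 0, 0, 0.12, 50], [0, 0, 0, 0, 0, 0.12, 50], [0, 0, 0, 0, 0, 0.12, 50], [0, 0, 0, 0, 0, 0.12, 50], [0, 0, 30, 0, 0, 0, 50], [0, 0, 20, 0, 0, 0, 50], [0, 0, 0, 0, 0, 0, 50], [0, 0, 0, 0, 0, 0, 50]],
])

```text
time: 33.9
ee_pos: [0.4575, -0.3299, 0.2027]
ee_rot: [[0.858, -0.514, -0.001], [-0.514, -0.858, 0.001], [-0.001, -0.0, -1.0]]
ft_force: [0.2, 0.4, -0.3]
width: 0.586
gripper_force: 0.0
```

```bash
python3 - <<'E'
from h import *
c=cam('wrist','w10.png'); s,R,p=st()
hsv=cv2.cvtColor(c['frame'],cv2.COLOR_RGB2HSV)
m=(((hsv[...,0]<4)|(hsv[...,0]>174))&(hsv[...,1]>150)&(hsv[...,2]>90)).astype(np.uint8); m[:, :150]=0
print('tab(z94)',m.sum(),rect(c,m,.094))
y=((hsv[...,0]>25)&(hsv[...,0]<34)&(hsv[...,1]>140)).astype(np.uint8); print('cover',rect(c,y,.09))
for t in('guard_tab','guard_hinge'):
    for d in manip.landmark_of('wrist',t): print(t,round(d['score'],2),np.round(d['point']),np.round(back(c,d['point'],.09)[0][:2]*1000,1))
E
```

```text
t 34.0 p [ 458.  -330.3  203.7] psi -30.94 tilt [ 0.0006 -0.0005] F [0.1 0.2 0.3] w 0.586 g 0.0 q6 1.4
tab(z94) 1672 [468.2, -336.7, 42.7, 13.3, -31.2]
cover [515.0, -364.4, 86.7, 74.6, -30.7]
guard_tab 0.71 [312. 232.] [ 464.8 -333.6]
guard_hinge 0.94 [312.  54.] [ 555.9 -388.2]
```

View pics/w10.png

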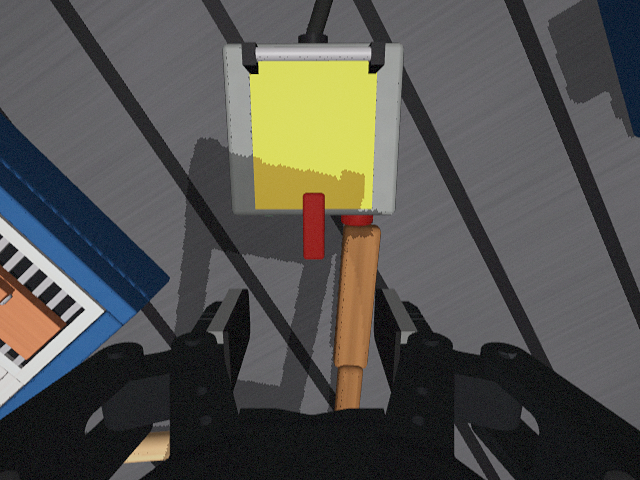

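The tab spans x 303–325 and y 192–260, centred between the fingers. The brush handle lies low on its right at (358,300). I'll descend and pinch the tab's outer part.

Call:
servo_tool([
  [[0, 0, 20, 0, 0, 0, 40], [0, 0, 30, 0, 0, 0, 40], [0, 0, 30, 0, 0, 0, 40], [0, 0, 20, 0, 0, 0, 40], [0, 0, 12, 0, 0, 0, 40], [0, 0, 6, 0, 0, 0, 40], [0, 0, 0, 0, 0, 0, 40], [0, 0, 0, 0, 0, 0, 40], [0, 0, 0, 0, 0, 0, 8], [0, 0, 0, 0, 0, 0, 8], [0, 0, 0, 0, 0, 0, 8], [0, 0, 0, 0, 0, 0, 8], [0, 0, 0, 0, 0, 0, 8], [0, 0, 0, 0, 0, 0, 8]],
])

```text
time: 35.45
ee_pos: [0.4579, -0.3312, 0.0861]
ee_rot: [[0.858, -0.514, 0.001], [-0.514, -0.858, -0.002], [0.002, 0.001, -1.0]]
ft_force: [-3.2, -3.1, 6.7]
width: 0.147
gripper_force: 58.7
```

Call:
servo_tool([
  [[0.6, 0, -11.3, 0, 0, 0, 8], [1.7, 0, -11.3, 0, 0, 0, 8], [2.8, 0, -10.9, 0, 0, 0, 8], [3.9, 0, -10.7, 0, 0, 0, 8], [4.9, 0, -10.2, 0, 0, 0, 8], [5.9, 0, -9.7, 0, 0, 0, 8], [6.9, 0, -9, 0, 0, 0, 8], [7.7, 0, -8.3, 0, 0, 0, 8], [8.5, 0, -7.5, 0, 0, 0, 8], [9.3, 0, -6.6, 0, 0, 0, 8]],
])

```text
time: 36.45
ee_pos: [0.5007, -0.3567, 0.1789]
ee_rot: [[0.857, -0.515, -0.004], [-0.515, -0.857, 0.002], [-0.005, 0.001, -1.0]]
ft_force: [-4.2, -2.5, -4.9]
width: 0.152
gripper_force: 58.6
```

Call:
servo_tool([
  [[9.8, 0, -5.7, 0, 0, 0, 8], [10.4, 0, -4.6, 0, 0, 0, 8], [10.7, 0, -3.6, 0, 0, 0, 8], [11.1, 0, -2.4, 0, 0, 0, 8], [11.3, 0, -1.4, 0, 0, 0, 8], [11.3, 0, -0.3, 0, 0, 0, 8], [11.3, 0, 0.9, 0, 0, 0, 8], [11.2, 0, 2.1, 0, 0, 0, 8], [5.5, 0, 1.4, 0, 0, 0, 8], [0, 0, 0, 0, 0, 0, 8], [0, 0, 0, 0, 0, 0, 8]],
])

```text
time: 37.55
ee_pos: [0.581, -0.4045, 0.1932]
ee_rot: [[0.857, -0.515, -0.001], [-0.515, -0.857, 0.001], [-0.002, 0.0, -1.0]]
ft_force: [-4.5, -2.5, -0.8]
width: 0.144
gripper_force: 58.6
```

```bash
python3 - <<'E'
from h import *
st(); c=cam('wrist'); cv2.imwrite('pics/a.png',cv2.cvtColor(c['frame'],cv2.COLOR_RGB2BGR)); d=cam('side')
o=np.hstack([cv2.resize(c['frame'],(400,300)),cv2.resize(d['frame'][60:260,300:567],(400,300))]); cv2.imwrite('pics/ab.png',cv2.cvtColor(o,cv2.COLOR_RGB2BGR))
E
```

```text
t 37.5 p [ 581.  -404.5  193.2] psi -30.96 tilt [-0.0015  0.0006] F [-4.5 -2.5 -0.8] w 0.144 g 58.6 q6 1.43
```

View pics/ab.png

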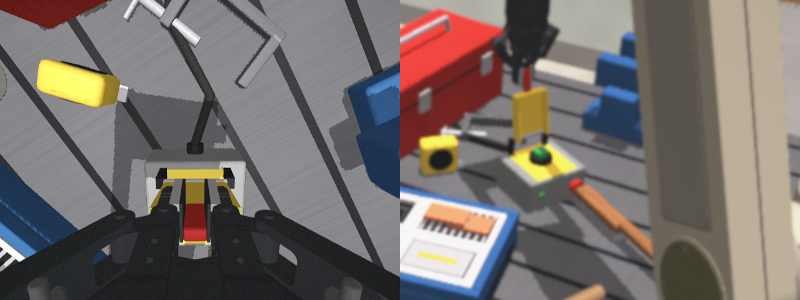

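The guard stands up past vertical in the side view, with the green button exposed at about (540,155), and the fingers still hold the tab. θ works out to about 1.84, so I'll release it.

Call:
servo_tool([
  [[0, 0, 0, 0, 0, 0, 30], [0, 0, 0, 0, 0, 0, 40], [0, 0, 0, 0, 0, 0, 40], [-5, 0, -10, 0, 0, 0, 40], [-10, 0, -20, 0, 0, 0, 40], [-20, 0, -20, 0, 0, 0, 40], [-20, 0, 0, 0, 0, 0, 0], [-15, 0, 0, 0, 0, 0, 0], [0, 0, 0, 0, 0, 0, 0], [0, 0, 0, 0, 0, 0, 0], [0, 0, 0, 0, 0, 0, 0], [0, 0, 0, 0, 0, 0, 0]],
])

```text
time: 38.85
ee_pos: [0.5221, -0.3687, 0.2437]
ee_rot: [[0.858, -0.514, -0.0], [-0.514, -0.858, 0.0], [-0.0, -0.0, -1.0]]
ft_force: [0.1, 0.1, -0.2]
width: 0.004
gripper_force: 0.0
```

```bash
python3 - <<'E'
from h import *
c=cam('wrist'); d=cam('side')
o=np.hstack([cv2.resize(c['frame'],(400,300)),cv2.resize(d['frame'][60:260,300:567],(400,300))]); cv2.imwrite('pics/ac.png',cv2.cvtColor(o,cv2.COLOR_RGB2BGR))
hsv=cv2.cvtColor(c['frame'],cv2.COLOR_RGB2HSV)
for n,k in(('wrist',c),('side',d)):
    for q in manip.landmark_of(n,'start_top'): print(n,round(q['score'],2),np.round(q['point']),np.round(back(k,q['point'],.082)[0][:2]*1000,1))
h=np.array([555.5,-388.5]); print('expected',h+42*np.array([-.857,.515]))
go(519.5,-366.9,110,-31)
E
```

```text
wrist 0.86 [310. 230.] [ 520.8 -365.9]
side 0.43 [393. 159.] [ 521.6 -369.1]
expected [ 519.506 -366.87 ]
t 39.0 p [ 521.8 -368.6  243.6] psi -30.95 tilt [-0.0003  0.0003] F [0.8 0.9 1. ] w 0.002 g 0.0 q6 1.42
shift [ -2.8  -0.3 133.6] turn [-0.     0.     0.001]
```

View pics/ac.png

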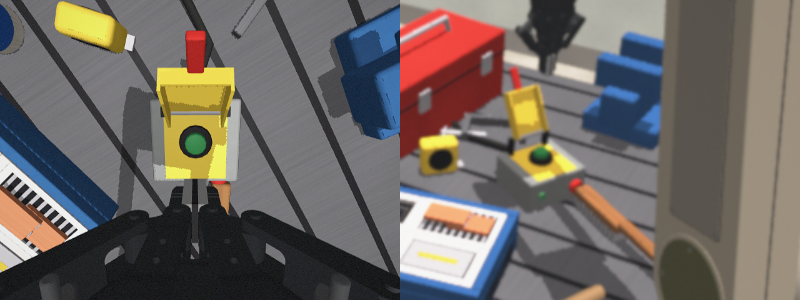

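The guard leans back open and the fingers are clear of it. The button's green top is at about (195,145) in the left half. I'll press it now.

Call:
servo_tool([
  [[-3, 0, 20, 0, 0, 0, 0], [0, 0, 35, 0, 0, 0, 0], [0, 0, 35, 0, 0, 0, 0], [0, 0, 30, 0, 0, 0, 0], [0, 0, 15, 0, 0, 0, 0], [0, 0, 5, 0, 0, 0, 0], [0, 0, 3, 0, 0, 0, 0], [0, 0, 3, 0, 0, 0, 0], [0, 0, 3, 0, 0, 0, 0], [0, 0, 3, 0, 0, 0, 0], [0, 0, 2, 0, 0, 0, 0], [0, 0, 1, 0, 0, 0, 0], [0, 0, 0, 0, 0, 0, 0], [0, 0, 0, 0, 0, 0, 0]],
])

```text
time: 40.45
ee_pos: [0.52, -0.3678, 0.0901]
ee_rot: [[0.858, -0.514, 0.002], [-0.514, -0.858, -0.002], [0.003, 0.0, -1.0]]
ft_force: [2.8, -0.6, 4.7]
width: -0.0
gripper_force: 2.5
```

Call:
servo_tool([
  [[0, 0, 1, 0, 0, 0, 0], [0, 0, 1, 0, 0, 0, 0], [0, 0, 0, 0, 0, 0, 0], [0, 0, -10, 0, 0, 0, 0], [0, 0, -30, 0, 0, 0, 0], [0, 0, -40, 0, 0, 0, 0], [0, 0, -40, 0, 0, 0, 20], [0, 0, -40, 0, 0, 0, 40], [0, 0, -30, 0, 0, 0, 40], [0, 0, -10, 0, 0, 0, 40], [15, 0, 0, 0, 0, 0, 40], [20, 0, 0, 0, 0, 0, 40], [25, 0, 0, 0, 0, 0, 40], [20, 0, 0, 0, 0, 0, 40], [0, 0, 0, 0, 0, 0, 40], [0, 0, 0, 0, 0, 0, 40], [0, 0, 0, 0, 0, 0, 40]],
])

```text
time: 42.15
ee_pos: [0.587, -0.4077, 0.2861]
ee_rot: [[0.858, -0.514, -0.001], [-0.514, -0.858, 0.001], [-0.002, -0.0, -1.0]]
ft_force: [-0.6, 0.6, 0.8]
width: 0.466
gripper_force: 0.0
```

```bash
python3 - <<'E'
from h import *
c=cam('wrist'); s,R,p=st()
hsv=cv2.cvtColor(c['frame'],cv2.COLOR_RGB2HSV)
m=(((hsv[...,0]<4)|(hsv[...,0]>174))&(hsv[...,1]>150)&(hsv[...,2]>90)).astype(np.uint8)
n,l,stt,ce=cv2.connectedComponentsWithStats(m)
for i in range(1,n):
    if stt[i,4]>200: print(stt[i],np.round((back(c,ce[i],.182)[0]*1000-p)@R,1))
for t in manip.landmark_of('wrist','guard_tab'): print(round(t['score'],2),np.round(t['point']),np.round((back(c,t['point'],.1815)[0]*1000-p)@R,1))
go(604.4,-417.9,182.6,-31)
E
```

```text
t 42.2 p [ 587.  -407.7  286.6] psi -30.96 tilt [-0.0007  0.0005] F [-0.8 -0.6  0.6] w 0.465 g 0.0 q6 1.43
[  10    0  154   53 4787] [ 129.4 -129.8  104.5]
[  82    0  215   75 5287] [122.7 -72.4 104.5]
[301 207  24  30 651] [ 17.   -0.3 104.6]
0.72 [310. 221.] [ 16.7  -1.7 105.1]
t 42.2 p [ 587.1 -407.8  287. ] psi -30.96 tilt [-0.0002  0.0001] F [1.3 0.7 0.5] w 0.471 g 0.0 q6 1.43
shift [ 20.   -0.2 104.4] turn [0.    0.    0.001]
```

Call:
servo_tool([
  [[10, 0, 0, 0, 0, 0, 40], [10, 0, 15, 0, 0, 0, 40], [0, 0, 25, 0, 0, 0, 40], [0, 0, 30, 0, 0, 0, 40], [0, 0, 20, 0, 0, 0, 40], [0, 0, 10, 0, 0, 0, 40], [0, 0, 4, 0, 0, 0, 40], [0, 0, 0, 0, 0, 0, 40], [0, 0, 0, 0, 0, 0, 40], [0, 0, 0, 0, 0, 0, 8], [0, 0, 0, 0, 0, 0, 8], [0, 0, 0, 0, 0, 0, 8], [0, 0, 0, 0, 0, 0, 8], [0, 0, 0, 0, 0, 0, 8], [0, 0, 0, 0, 0, 0, 8]],
])

```text
time: 43.75
ee_pos: [0.6053, -0.4191, 0.1845]
ee_rot: [[0.858, -0.514, 0.002], [-0.514, -0.858, -0.002], [0.002, 0.001, -1.0]]
ft_force: [-0.3, -0.6, 6.9]
width: 0.151
gripper_force: 59.1
```

Call:
servo_tool([
  [[-10.1, 0, -5.2, 0, 0, 0, 8], [-10.5, 0, -4.2, 0, 0, 0, 8], [-10.9, 0, -3.1, 0, 0, 0, 8], [-11.2, 0, -2.1, 0, 0, 0, 8], [-11.3, 0, -0.9, 0, 0, 0, 8], [-11.3, 0, 0.3, 0, 0, 0, 8], [-11.3, 0, 1.4, 0, 0, 0, 8], [-11.1, 0, 2.4, 0, 0, 0, 8], [-10.7, 0, 3.6, 0, 0, 0, 8], [-10.4, 0, 4.6, 0, 0, 0, 8], [-9.8, 0, 5.7, 0, 0, 0, 8]],
])

```text
time: 44.85
ee_pos: [0.5041, -0.3588, 0.1832]
ee_rot: [[0.857, -0.515, 0.004], [-0.515, -0.857, -0.004], [0.006, 0.001, -1.0]]
ft_force: [-2.0, -2.0, 10.4]
width: 0.15
gripper_force: 63.3
```

Call:
servo_tool([
  [[-9.3, 0, 6.6, 0, 0, 0, 8], [-8.5, 0, 7.5, 0, 0, 0, 8], [-7.7, 0, 8.3, 0, 0, 0, 8], [-6.9, 0, 9, 0, 0, 0, 8], [-5.9, 0, 9.7, 0, 0, 0, 8], [-4.9, 0, 10.2, 0, 0, 0, 8], [-3.9, 0, 10.7, 0, 0, 0, 8], [-2.8, 0, 10.9, 0, 0, 0, 8], [-1.7, 0, 11.3, 0, 0, 0, 8], [0, 0, 5, 0, 0, 0, 8], [0, 0, 0, 0, 0, 0, 8], [0, 0, 0, 0, 0, 0, 40], [0, 0, 0, 0, 0, 0, 40], [0, 0, 0, 0, 0, 0, 40], [0, 0, 0, 0, 0, 0, 40]],
])

```text
time: 46.35
ee_pos: [0.4589, -0.3306, 0.0911]
ee_rot: [[0.858, -0.514, -0.0], [-0.514, -0.858, 0.0], [-0.0, -0.0, -1.0]]
ft_force: [0.9, -0.9, -0.3]
width: 0.468
gripper_force: 0.0
```

Now back off upward and check everything numerically.

Call:
servo_tool([
  [[0, 0, -10, 0, 0, 0, 40], [0, 0, -25, 0, 0, 0, 40], [0, 0, -30, 0, 0, 0, 40], [0, 0, -30, 0, 0, 0, 40], [0, 0, -20, 0, 0, 0, 40], [0, 0, 0, 0, 0, 0, 40], [0, 0, 0, 0, 0, 0, 40], [0, 0, 0, 0, 0, 0, 40]],
])

```text
time: 47.15
ee_pos: [0.4583, -0.3304, 0.2049]
ee_rot: [[0.858, -0.514, -0.002], [-0.514, -0.858, 0.001], [-0.002, -0.0, -1.0]]
ft_force: [-0.1, 0.8, -0.5]
width: 0.471
gripper_force: 0.0
```

```bash
python3 - <<'E'
from h import *
c=cam('wrist'); s,R,p=st()
hsv=cv2.cvtColor(c['frame'],cv2.COLOR_RGB2HSV)
y=((hsv[...,0]>25)&(hsv[...,0]<34)&(hsv[...,1]>140)).astype(np.uint8); print('cover',rect(c,y,.09))
for t in manip.landmark_of('wrist','guard_tab'): print('tab',round(t['score'],2),np.round(back(c,t['point'],.09)[0]*1000,1))
b=cam('top'); h=cv2.cvtColor(b['frame'],cv2.COLOR_RGB2HSV)
m=((h[...,0]>20)&(h[...,0]<34)&(h[...,1]>120)&(h[...,2]>120)).astype(np.uint8)
n,l,q,ce=cv2.connectedComponentsWithStats(m)
for i in range(1,n):
    if q[i,4]>30 and 290<ce[i,0]<430 and 120<ce[i,1]<290: print('stripe',rect(b,l==i,.075))
o=((h[...,0]>3)&(h[...,0]<18)&(h[...,1]>100)&(h[...,2]>80)).astype(np.uint8); o[:,:360]=0;o[:,430:]=0;o[:190]=0;o[290:]=0
print('lap',rect(b,o,.089))
for n,k in(('top',b),):
    for t in manip.landmark_of('top','guard_tab'): print('tab',round(t['score'],2),np.round(back(k,t['point'],.09)[0]*1000,1))
    for t in manip.trace('top','plate0_mid'): print('plate',round(t['score'],2),rect(k,t['mask'],.075))
E
```

```text
t 47.2 p [ 458.2 -330.3  204.6] psi -30.95 tilt [-0.0019  0.0017] F [-0.3 -0.7  0. ] w 0.471 g 0.0 q6 1.4
cover [515.1, -364.4, 85.9, 74.8, -30.9]
tab 0.56 [ 464.2 -334.6   90. ]
stripe [665.5, 6.9, 58.9, 8.2, 9.9]
stripe [530.1, -16.8, 59.8, 7.8, 10.2]
lap [544.4, -110.4, 110.3, 43.9, 8.7]
tab 0.65 [ 462.7 -335.6   90. ]
plate 0.95 [529.9, -16.0, 100.3, 60.1, 10.0]
```

```bash
python3 -c "
from bench import manip
print(manip.finish_job())"
```

```text
the job is handed in; nothing more can be done
None
```

I handed the job in with both plates pressed level in their own bays, the lap joint on the grille, the button pressed under the open guard and the guard shut again; the hand-in gave no verdict, levelness rests on arm-position readings while pressing, I saw no third plate, and I viewed 16 pictures, over the limit of 14.

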